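# Nest the measuring beakers on the cork mat

## Task

Clear the measuring beakers off the hob: stand the largest (widest) steel beaker upright in the middle of the round cork mat, then put the middle beaker fully down inside it, then the small, tallest one fully down inside that, and last close the small one with its knobbed lid, seated flat on the rim. Work in that order, let everything go at the end, and leave the garlic, the kitchen timer and the two jars where they stand; the square mat is not used.

Things in the scene. Friction and masses are not known exactly. Their poses are not given: they have to be found in the camera images.
- large_centre (a point): Centre (half-way up, on the axis) of the large beaker: open, round, plain steel, the widest and lowest of three; 58 high, outside diameter 60 at the foot widening evenly to 68 at the rim, wall 3, floor 4 thick. Starts upright on the hob, whose glass is at z = 0, 5.5 mm above the worktop. z axis = beaker axis, up. Mass about 0.14 kg.
- middle_centre (a point): Centre (half-way up, on the axis) of the middle beaker: open, round, plain steel, 98 high, outside diameter 44 at the foot widening evenly to 52 at the rim, wall 3, floor 4 thick. Starts upright on the hob. z axis = beaker axis, up. Nested on the floor of the large beaker it stands 44 mm proud of its rim. Mass about 0.12 kg.
- small_centre (a point): Centre (half-way up, on the axis) of the small beaker: open, round, plain steel, narrowest and tallest, 136 high, outside diameter 30 at the foot widening evenly to 40 at the rim, wall 3, floor 4 thick (mouth 34 inside). Starts upright on the hob. z axis = beaker axis, up. Nested on the floor of the middle beaker it stands 42 mm proud of its rim. Mass about 0.10 kg.
- lid_knob (a point): Lid of the small beaker, on the hob, knob up: this point is in its dark wooden knob, on the axis, 36 above the underside. Knob: diameter 16, from 13 to 49 above the underside. Under it a steel disc, diameter 46, 3 thick, then a plug, diameter 27, 10 long, end chamfered to 20, that enters the beaker until the disc lies on the rim; the point is then 26 above the rim. z up. 0.05 kg.
- round_mat: The target: round cork mat, diameter 110, 8 thick, fixed on the worktop to the left or right of the hob. Origin at the centre of its underside, at worktop height z = -0.0055; its top is 2.5 mm higher than the hob glass.
- square_mat: A square wooden mat, 100 x 100, 8 thick, fixed on the worktop at the other side of the hob; not used. Origin at the centre of its underside.
- garlic: Bystander, to be left alone: garlic bulb about 56 wide and 56 high, standing on the hob among the beakers. Origin at the centre of its underside.
- timer: Bystander, to be left alone: round kitchen timer with a red top, diameter 59, 52 high, standing on the hob among the beakers. Origin at the centre of its underside.
- honey: Bystander, to be left alone: honey jar with a grey lid, diameter 71, 110 high, on the worktop left of the hob, further back than the mat. Origin at the centre of its underside.
- spice: Bystander, to be left alone: spice jar with a red cap, diameter 45, 106 high, on the worktop right of the hob, further back than the mat. Origin at the centre of its underside.

How it is judged (in metres and radians):
On the way, in this order (a step that is already met when the one before it is completed fails the run):
1. the large beaker stands in the middle of the round mat (horizontal distance between large_centre and round_mat below 0.015 m and z of large_centre in the frame of round_mat between 0.032 and 0.042 m and angle between large_centre's own z axis and vertical below 0.08 rad), for 0.2 s.
2. the middle beaker stands on the floor of the large one, on the mat (all of step 1 and horizontal distance between middle_centre and large_centre below 0.009 m and z of middle_centre in the frame of large_centre between 0.019 and 0.029 m and angle between middle_centre's own z axis and vertical below 0.08 rad), for 0.2 s.
3. the small beaker stands on the floor of the middle one (all of step 2 and horizontal distance between small_centre and middle_centre below 0.008 m and z of small_centre in the frame of middle_centre between 0.018 and 0.028 m and angle between small_centre's own z axis and vertical below 0.08 rad), for 0.2 s.
4. the lid is seated on the small beaker (all of step 3 and horizontal distance between lid_knob and small_centre below 0.006 m and z of lid_knob in the frame of small_centre between 0.089 and 0.099 m and angle between lid_knob's own z axis and vertical below 0.08 rad), for 0.2 s.
At the end, for the whole second after the job is handed in: All upright (0.08 rad), released, at rest: large beaker on the round mat within 15 mm of its centre; middle on its floor (axes within 9 mm), small on the floor of the middle (8 mm), lid flat on the small one's rim (6 mm); heights within 5 mm (all of step 4 and linear speed of each of large, middle, small, lid below 0.02 m/s); the robot touches nothing.
It fails at once if the garlic bulb is shifted by more than 30 mm or tipped over (distance of garlic from where it was at the start of the episode above 0.03 m or angle between garlic's own z axis and vertical above 0.5 rad).
It fails at once if the kitchen timer is shifted by more than 30 mm or tipped over (distance of timer from where it was at the start of the episode above 0.03 m or angle between timer's own z axis and vertical above 0.5 rad).
It fails at once if the honey jar is shifted by more than 30 mm or tipped over (distance of honey from where it was at the start of the episode above 0.03 m or angle between honey's own z axis and vertical above 0.5 rad).
It fails at once if the spice jar is shifted by more than 30 mm or tipped over (distance of spice from where it was at the start of the episode above 0.03 m or angle between spice's own z axis and vertical above 0.5 rad).
It also fails if it takes over 128 s, if anything falls off the work surface, if the arm or the gripper's body presses on something with over 40 N, if the wrist force passes 120 N, or if a joint passes its speed limit or range.

## Robot

A 7-joint arm with a two-finger parallel gripper is mounted at the origin on a cart in front of the work surface, level with it; the furniture and walls round the work are solid. World frame = base frame: x ahead of the robot, y to its left, z up, the work surface at z = 0. Lengths are in mm, angles in rad, forces in N, time in s.
With the tool pointing down it reaches from about 425 to 950 mm from the base axis. Payload 4.7 kg.
Tool frame: the origin (TCP) lies midway between the tips of the shut fingers; the grasp point (between the pads) lies 19 mm behind it; z points along the fingers, y is the direction in which the jaws open and shut (so a half turn about z gives the same grasp; the last joint's range is limited). The gripper opens to 87 mm and grips with 3 to 60 N. Pads are 19 mm wide; open, the fingers measure 117 mm over their backs; the gripper's body (75 mm by 190 mm) begins 51 mm behind the grasp point.
Start: joints at [-0.029, 0.469, -0.049, 1.532, 0.024, 1.141, -0.082], TCP at [675.018, 0.046, 222.573] pointing down, gripper open.
Joint ranges: [-2.59, 2.59], [-0.33, 1.99], [-1.39, 1.29], [0.1, 2.45], [-1.04, 4.18], [0.21, 1.99], [-2.66, 2.66]. Speed limits (rad/s): [2.57, 2.57, 3.14, 3.14, 3.14, 3.14, 3.14].

## Interface

Orientations are given as a unit quaternion [w, x, y, z].
In Python, from plant import readout, grab_frame, get_calibration, workorder gives the robot as it stands.
- The arm moves only by the tool apply_moves, never from a script. Its argument "rows" is a list of rows, each a list of 7 numbers: the shift along the tool's x, y, z in m, then the turn, a rotation vector about the tool's x, y, z in degrees, then the closure in counts, from 0 (fully open) to 255 (shut). In form: [[x, y, z, ax, ay, az, fingers], ...]. A call has 1 to 8 rows; each row shifts and turns the pose as measured when the row begins, along the tool's axes as they then stand; what a row does not reach is not made up. A row lasts 1/8 s, in which the tool goes at most 62.5 mm and 10.7 degrees, less where a joint would pass 70% of its speed; a pose out of reach is approached as far as the arm can. A call with a gripper value outside its range is refused whole. The fingers move at their own pace and stop on an object; "force" is the grip in N (left out, the last holds). Time passes only in rows, so rows that do not move let the fingers close. It gives the time, the measured TCP pose, the force and the opening at its end, in the units of the state.
- readout.sense(): the state, without advancing time (a new reading comes with each control period).
- grab_frame(name): name is "scene" or "side" or "wrist"; returns (picture, depth): 420x560x3 uint8, red, green, blue; 420x560 float32, mm along the optical axis (not along the pixel's ray), 0 where there is no reading.
- get_calibration(name): a dict with "K" (3x3 intrinsics, pixels), "extrinsics" (4x4, takes a point from world to camera coordinates). Camera axes: x right, y up, looking along -z (the intrinsics and any distortion apply to the point x, -y, -z); pixel columns grow to the right and rows downward; lengths in mm; the calibration is good to about 2 mm. The wrist camera is an equidistant fisheye: a pixel r from the principal point sees the ray r / f radians off the axis. A picture is of the moment at which its call begins: read the wrist's pose just before it. get_calibration takes no time and is no camera call; for the wrist camera it gives the pose at the moment of the call.
- workorder.sign_off(): hands the job in, once; it reports no verdict.
The state is a dict: "time": time; "joint_pos": joint angles; "qvel": joint speeds; "joint_efforts": joint torques, N m; "tool_pos": TCP position; "ee_rot": TCP orientation; "contact_force": force on the tool from outside, world axes, zero at the start; "wrist_torque": the same for the moment, N m; "width": finger opening in mm.
Only numpy, scipy, OpenCV 4.12 (cv2) and the standard library are available. Lean on these libraries where they do the work, as an engineer would, in place of code of your own. Each camera call takes 0.05 s, during which the arm holds its last target. There are 200 camera calls.

## Working session

There is one attempt and no reset: what is moved stays moved. The work goes in short steps, Python scripts to look and compute and a tool call to move; the robot and the scene stay as the last step left them, time stands still between calls to the robot, and variables do not carry over. Pictures are saved under pics/ and viewed, about 12 in all and at most 16, crops included, and the job is handed in when it is done.

Besides the shell and the picture viewer there is one more tool, called after "Request:" as name(argument=value, ...) on one line, values as JSON. apply_moves: Moves the arm, as the interface text tells. Its arguments: {"type":"object","properties":{"rows":{"type":"array"},"force":{"type":"number"}},"required":["rows"]}

```bash
ls; mkdir -p pics; cat > h.py <<'E'
import numpy as np, cv2
from plant import readout, grab_frame, get_calibration, workorder
def save(n,p): cv2.imwrite('pics/'+n+'.png', p[:,:,::-1])
def cloud(name):
    c=get_calibration(name); p,d=grab_frame(name)
    K=np.array(c['K']);E=np.array(c['extrinsics'])
    v,u=np.mgrid[0:d.shape[0],0:d.shape[1]]
    x=(u-K[0,2])/K[0,0];y=(v-K[1,2])/K[1,1]
    if name=='wrist':
        r=np.hypot(x,y);s=np.where(r>1e-6,np.tan(np.minimum(r,1.5))/np.maximum(r,1e-6),1);x=x*s;y=y*s
    P=np.stack([x*d,-y*d,-d],-1)
    W=(P-E[:3,3])@E[:3,:3]
    W[d<=0]=np.nan
    return p,d,W
E
python3 - <<'E'
from h import *
s=readout.sense();print(s)
for n in ['scene','side','wrist']:
    c=get_calibration(n);print(n,c)
    p,d,W=cloud(n);save(n+'0',p);np.savez('c_'+n,p=p,d=d,W=W)
    print((d>0).mean())
a=cv2.imread('pics/scene0.png');b=cv2.imread('pics/side0.png');c=cv2.imread('pics/wrist0.png')
E
```

```text
pics
{'time': 0.0, 'joint_pos': array([-0.02888845,  0.46945212, -0.04861214,  1.5336726 ,  0.024145  ,
        1.14099577, -0.08229805]), 'qvel': array([ 0.00131893, -0.00067783, -0.00092262, -0.00100746,  0.00039486,
       -0.00031202,  0.00069547]), 'joint_efforts': array([ 8.49551179e-05, -5.07972229e+01, -8.03461717e-02, -2.36155879e+01,
       -6.12773141e-02,  3.78107757e-02,  1.50727069e-04]), 'tool_pos': array([6.74409947e+02, 4.58192079e-04, 2.21501333e+02]), 'ee_rot': array([-6.48470849e-04,  7.07086758e-01,  7.07126138e-01, -7.21737844e-04]), 'contact_force': array([ 0.67297133, -0.05567919,  0.23990969]), 'wrist_torque': array([ 0.03748142,  0.04130334, -0.02313398]), 'width': 86.63681522606976}
scene {'K': array([[483.06610619,   0.        , 280.54416879],
       [  0.        , 483.06610619, 210.15682398],
       [  0.        ,   0.        ,   1.        ]]), 'extrinsics': array([[ 8.02937286e-01, -5.95809936e-01,  1.73848918e-02,
        -4.62893296e+02],
       [ 2.51664842e-01,  3.65304154e-01,  8.96224125e-01,
        -1.86787999e+02],
       [-5.40330012e-01, -7.15
[... 542 characters left out ...]
99780e-01,  3.57993631e-01,
        -1.35895073e+03],
       [ 0.00000000e+00,  0.00000000e+00,  0.00000000e+00,
         1.00000000e+00]])}
0.8571386054421769
wrist {'K': array([[325.1922621 ,   0.        , 280.17415902],
       [  0.        , 325.1922621 , 205.34616713],
       [  0.        ,   0.        ,   1.        ]]), 'extrinsics': array([[ 9.99998192e-01,  4.01181278e-04, -1.85859165e-03,
        -6.73043579e+02],
       [-8.60971801e-04,  9.67074292e-01, -2.54492774e-01,
         3.07583771e+01],
       [ 1.69529847e-03,  2.54493914e-01,  9.67072890e-01,
        -3.89689613e+02],
       [ 0.00000000e+00,  0.00000000e+00,  0.00000000e+00,
         1.00000000e+00]])}
0.948609693877551
```

View pics/scene0.png

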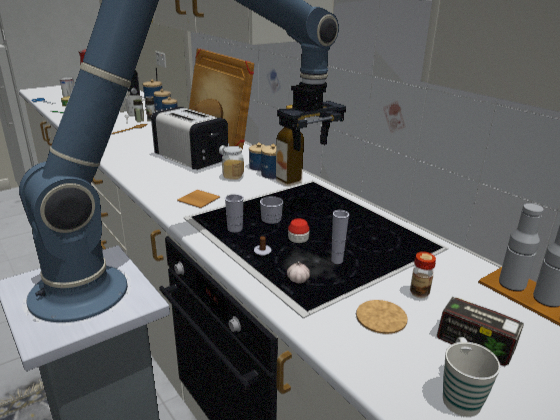

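View pics/wrist0.png

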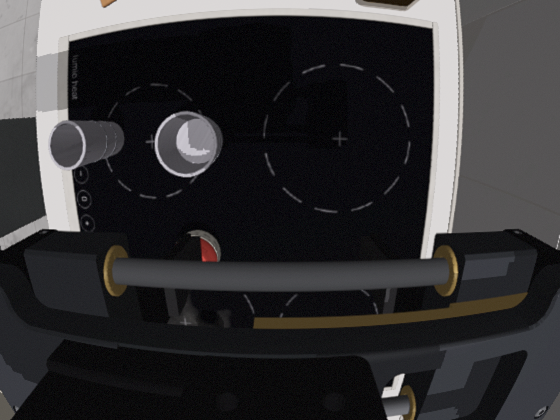

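View pics/side0.png

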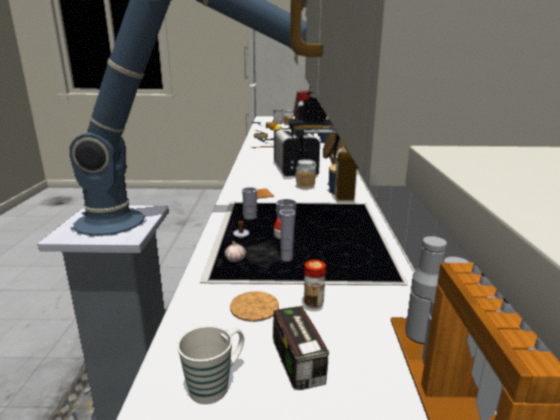

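Scene: middle beaker (234,213), large (271,209), timer (298,231), small (339,237), lid (262,246), garlic (298,273), round mat (382,316), spice (423,275). The wrist view shows the large (190,145) and middle (85,145); the side view agrees with the layout.

```bash
cat >> h.py <<'E'
from scipy.optimize import least_squares
def fitc(xy,R):  # robust known-radius circle
    f=lambda c:np.hypot(*(xy-c).T)-R
    best=None
    m=np.nanmedian(xy,0)
    for dx in(-R,0,R):
        for dy in(-R,0,R):
            r=least_squares(f,m+[dx,dy],loss='soft_l1',f_scale=2)
            if best is None or r.cost<best.cost:best=r
    return best.x, np.median(np.abs(f(best.x)))
E
python3 - <<'E'
from h import *
D={n:np.load(f'c_{n}.npz') for n in('scene','side')}
S={'scene':{'middle':(222,190,246,236),'large':(258,194,285,224),'small':(330,207,350,267),'timer':(285,217,312,246),'garlic':(285,258,312,286),'mat':(352,296,410,336),'spice':(408,250,440,300),'lid':(252,232,272,256),'honey':(218,143,246,180),'hobflat':(240,250,250,256)},
'side':{'middle':(240,186,259,221),'small':(278,207,297,264),'garlic':(224,240,248,264),'mat':(228,290,282,322),'spice':(302,260,328,310),'lid':(231,218,252,240)}}
for n,o in S.items():
    W=D[n]['W']
    for k,(a,b,c,d) in o.items():
        P=W[b:d,a:c].reshape(-1,3);P=P[~np.isnan(P[:,0])]
        Q=P[P[:,2]>(12 if k not in('mat','lid','hobflat') else -20)]
        z=Q[:,2]
        if k=='lid': Q=Q[z>15]
        if k=='mat':
            Q=P[(P[:,2]>-3)]
        print(n,k,len(Q),'z',np.percentile(z,[5,50,98]).round(1),'med',np.median(Q,0).round(1),'lo',np.percentile(Q,3,0).round(0),'hi',np.percentile(Q,97,0).round(0))
        R={'middle':(44,52,98),'large':(60,68,58),'small':(30,40,136),'timer':(59,59,52),'spice':(45,45,106)}.get(k)
        if R:
            h=(Q[:,2]/R[2]); r=(R[0]+(R[1]-R[0])*h)/2
            m=(Q[:,2]<R[2]-(6 if k!='large' else 0))
            sel=Q[m];
            # outside near-facing points: fit
            print('   fit',[x if np.isscalar(x) else x.round(1) for x in fitc(sel[:,:2],r[m].mean())])
E
```

```text
scene middle 553 z [17.8 67.3 96.8] med [445.1  40.4  67.3] lo [429.  31.  15.] hi [475.  79.  96.]
   fit [array([453.9,  57.1]), np.float64(1.4057364461608461)]
scene large 453 z [16.1 40.7 57.9] med [569.6  35.9  40.7] lo [543.  14.  14.] hi [606.  79.  57.]
   fit [array([575.5,  47.3]), np.float64(1.6932902238427072)]
scene small 677 z [ 20.   87.4 134.7] med [ 567.9 -250.9   87.4] lo [ 559. -260.   16.] hi [ 594. -224.  134.]
   fit [array([ 578.5, -239.9]), np.float64(1.3257847168689594)]
scene timer 360 z [14.7 36.4 51.3] med [ 556.4 -105.8   36.4] lo [ 540. -121.   14.] hi [584. -77.  51.]
   fit [array([570.5, -89.6]), np.float64(1.8635169922058417)]
scene garlic 340 z [15.1 31.  47.6] med [ 429.9 -264.4   31. ] lo [ 415. -280.   14.] hi [ 458. -240.   46.]
scene mat 1325 z [-8.7 -0.6  2.9] med [ 503.4 -464.6    0.7] lo [ 456. -510.   -2.] hi [ 552. -415.    3.]
scene spice 842 z [ 17.6  65.2 100.3] med [ 623.6 -466.6   65.2] lo [ 615. -479.   15.] hi [ 651. -441.  100.]
   fit [array([ 639.2, -456.2]), np.float64(1.2082899855292357)]
scene lid 79 z [-4.3 -0.8 46.4] med [ 4
[... 391 characters left out ...]
6.7]), np.float64(1.5000165066554025)]
side small 715 z [ 19.7  75.2 134.9] med [ 576.3 -253.5   75.2] lo [ 553. -262.   17.] hi [595.  25. 134.]
   fit [array([ 577. , -239.8]), np.float64(1.6684704363595735)]
side garlic 267 z [14.9 31.2 50.5] med [ 440.9 -268.9   31.2] lo [ 418. -281.   14.] hi [ 464. -251.   48.]
side mat 1277 z [-7.1  1.2 66. ] med [ 509.5 -472.4    1.7] lo [ 459. -592.   -1.] hi [ 563. -416.   66.]
side spice 883 z [ 17.2  65.6 100.5] med [ 636.3 -474.9   65.6] lo [ 616. -481.   15.] hi [ 658. -448.  100.]
   fit [array([ 637.8, -456.8]), np.float64(0.9866324925053256)]
side lid 57 z [-3.2 -1.  46.4] med [ 439.  -108.9   34.5] lo [ 432. -113.   17.] hi [445. -97.  49.]
```

```bash
python3 - <<'E'
from h import *
for n,(a,b,c,d) in {'scene':(345,290,416,340),'side':(222,285,288,326)}.items():
    D=np.load(f'c_{n}.npz');p=D['p'];hsv=cv2.cvtColor(p,cv2.COLOR_RGB2HSV)
    m=np.zeros(p.shape[:2],np.uint8);m[b:d,a:c]=((hsv[...,1]>70)&(hsv[...,0]<30))[b:d,a:c]
    cs,_=cv2.findContours(m,cv2.RETR_EXTERNAL,cv2.CHAIN_APPROX_NONE);k=max(cs,key=cv2.contourArea)[:,0].astype(float)
    c=get_calibration(n);K=c['K'];E=c['extrinsics'];R=E[:3,:3];o=-R.T@E[:3,3]
    dr=np.c_[(k[:,0]-K[0,2])/K[0,0],-(k[:,1]-K[1,2])/K[1,1],-np.ones(len(k))]@R
    X=o+dr*((1-o[2])/dr[:,2])[:,None]
    print(n,fitc(X[:,:2],55),np.ptp(X,0))
E
```

```text
scene (array([ 504.09900105, -462.76363657]), np.float64(0.9808115331427985)) [1.11606008e+02 1.08869026e+02 2.27373675e-13]
side (array([ 508.47897636, -464.79666275]), np.float64(1.5780339710985452)) [122.33376126 127.19347959   0.        ]
```

Request:
apply_moves(rows=[[0.01,0,0,0,0,10.5,0],[0,0,0,0,0,10.5,0],[0,0,0,0,0,10.5,0],[0,0,0,0,0,10.5,0],[0,0,0,0,0,10.5,0],[0,0,0,0,0,10.5,0],[0,0,0,0,0,10.5,0],[0,0,0,0,0,10.5,0]], force=25)

```text
time: 1.15
tool_pos: [672.2, 10.4, 217.9]
ee_rot: [-0.0, 0.999, 0.034, -0.004]
contact_force: [-0.0, 0.6, -0.6]
width: 87.2
```

Timer, jars clear; jaws now along y. Mat centre ≈ (504.5, -463).

Request:
apply_moves(rows=[[0,0,0,0,0,3.9,0],[-0.05,-0.018,0,0,0,0,0],[-0.046,-0.018,0,0,0,0,0],[0,0,0.05,0,0,0,0],[0,0,0.05,0,0,0,0],[0,0,0,0,0,0,0]])

```text
time: 1.9
tool_pos: [572.0, 49.0, 115.7]
ee_rot: [-0.0, 1.0, -0.0, -0.005]
contact_force: [0.1, -0.2, -0.6]
width: 86.9
```

```bash
python3 - <<'E'
from h import *
s=readout.sense();print(s['tool_pos'],s['ee_rot'],s['joint_pos'])
p,d,W=cloud('wrist');save('w1',p)
m=(W[...,2]>15)&(W[...,2]<120)&(np.hypot(W[...,0]-575,W[...,1]-47)<60)
P=W[m];print(len(P),np.percentile(P,[2,50,98],axis=0).round(1))
E
```

```text
[571.98968534  48.95505324 115.7178343 ] [-2.02820562e-04  9.99989175e-01 -3.76145051e-04 -4.63337891e-03] [-0.35779586  0.4312933   0.26017496  1.8906101  -0.1460454   0.84706438
 -1.59397563]
4016 [[543.8   5.8  16.4]
 [560.6  49.4  48.8]
 [607.1  92.6 118.3]]
```

View pics/w1.png

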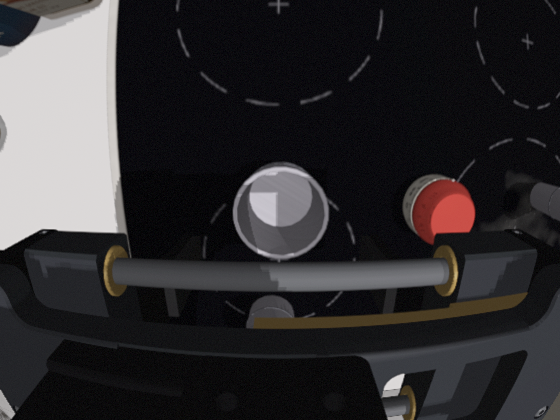

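The wrist view shows the large beaker's rim centred at (281,212), between the fingers (170–400), with the timer at (440,210) clear of them. Measuring the rim by rays.

```bash
cat >> h.py <<'E'
def rim(z,R,c0,name='wrist',tol=4,W=None):
    if W is None: _,_,W=cloud(name)
    m=(np.abs(W[...,2]-z)<tol)&(np.hypot(W[...,0]-c0[0],W[...,1]-c0[1])<R+15)
    P=W[m]; return len(P),fitc(P[:,:2],R),P[:,2].mean()
E
python3 - <<'E'
from h import *
_,_,W=cloud('wrist')
print(rim(55,32.5,(575,47),W=W))
print(readout.sense()['tool_pos'])
E
```

```text
(1594, (array([575.57887521,  49.13379076]), np.float64(1.008997955480286)), np.float64(56.72979862555213))
[575.84013806  48.90295666 119.6607479 ]
```

Request:
apply_moves(rows=[[0,0,0.04,0,0,0,0],[0,0,0.04,0,0,0,0],[0,0,0.012,0,0,0,0],[0,0,0,0,0,0,0]])

```text
time: 2.5
tool_pos: [586.3, 49.5, 35.7]
ee_rot: [-0.002, 1.0, -0.001, 0.01]
contact_force: [0.1, -1.1, 0.1]
width: 86.9
```

Request:
apply_moves(rows=[[-0.01,0,0.006,0,-1,0,0],[0,0,0,0,0,0,0],[0,0,0,0,0,0,0]])

```text
time: 2.88
tool_pos: [578.6, 49.8, 33.2]
ee_rot: [-0.003, 1.0, -0.001, 0.004]
contact_force: [0.2, 0.1, 0.2]
width: 86.8
```

```bash
python3 - <<'E'
from h import *
for i in range(1):
    s=readout.sense();print(s['tool_pos'],s['ee_rot'],s['qvel'].round(3))
E
```

```text
[578.58022809  49.79610104  33.15866104] [-0.00309649  0.9999869  -0.0012647   0.00387535] [-0.001 -0.005 -0.     0.005  0.001  0.007  0.001]
```

Request:
apply_moves(rows=[[-0.004,0,0.008,0,-0.4,0,0],[0,0,0,0,0,0,0],[0,0,0,0,0,0,255],[0,0,0,0,0,0,255],[0,0,0,0,0,0,255],[0,0,0,0,0,0,255],[0,0,0,0,0,0,255]], force=25)

```text
time: 3.75
tool_pos: [574.7, 49.8, 25.0]
ee_rot: [-0.003, 1.0, -0.001, 0.0]
contact_force: [-0.7, 0.2, -0.9]
width: 66.0
```

Request:
apply_moves(rows=[[0,0,-0.03,0,0,0,255],[0,0,-0.04,0,0,0,255],[0,0,-0.05,0,0,0,255],[0,0,-0.05,0,0,0,255],[0,0,0,0,0,0,255],[0,0,0,0,0,0,255]])

```text
time: 4.5
tool_pos: [572.1, 48.9, 197.1]
ee_rot: [-0.003, 1.0, -0.001, -0.003]
contact_force: [-0.4, 0.1, -2.4]
width: 66.2
```

Request:
apply_moves(rows=[[-0.007,0.03,0,0,0,0,255],[-0.007,0.05,0,0,0,0,255],[-0.007,0.05,0,0,0,0,255],[-0.007,0.05,0,0,0,0,255],[-0.007,0.05,0,0,0,0,255],[-0.007,0.05,0,0,0,0,255],[-0.007,0.05,0,0,0,0,255],[-0.007,0.05,0,0,0,0,255]])

```text
time: 5.5
tool_pos: [509.5, -333.2, 179.4]
ee_rot: [-0.006, 1.0, 0.006, -0.016]
contact_force: [0.5, -0.1, -1.2]
width: 66.2
```

Request:
apply_moves(rows=[[0,0.05,0,0,0,0,255],[0,0.04,0,0,0,0,255],[0,0,0,0,0,0,255],[0,0,0,0,0,0,255]])

```text
time: 6.0
tool_pos: [504.1, -427.9, 169.1]
ee_rot: [-0.009, 1.0, 0.002, -0.022]
contact_force: [0.2, -0.5, -1.9]
width: 66.5
```

```bash
cat >> h.py <<'E'
from scipy.spatial.transform import Rotation as Ro
def need(x,y,z):
    s=readout.sense();w,a,b,c=s['ee_rot'];R=Ro.from_quat([a,b,c,w]);T=Ro.from_quat([1,0,0,0])
    print('tcp',s['tool_pos'].round(1),'q7',s['joint_pos'][6].round(2),'F',s['contact_force'].round(1),'w',round(s['width'],1))
    print('shift mm',R.inv().apply(np.array([x,y,z])-s['tool_pos']).round(1),'rot',(R.inv()*T).as_rotvec(degrees=True).round(2))
E
python3 -c "
from h import *
need(504.5,-463,60)"
```

```text
tcp [ 504.1 -427.9  169.1] q7 -0.74 F [ 0.2 -0.5 -1.9] w 66.5
shift mm [  5.1  37.  108.4] rot [-1.03  2.55  0.19]
```

Request:
apply_moves(rows=[[0,0.035,0,-1,2.5,0.2,255],[0,0,0,0,0,0,255],[0,0,0.03,0,0,0,255],[0,0,0.04,0,0,0,255],[0,0,0.03,0,0,0,255],[0,0,0,0,0,0,255],[0,0,0,0,0,0,255]])

```text
time: 6.88
tool_pos: [509.7, -449.3, 63.5]
ee_rot: [-0.006, 1.0, 0.007, -0.0]
contact_force: [-0.8, -0.5, -0.2]
width: 65.7
```

```bash
python3 -c "
from h import *
need(504.5,-463,32)
_,_,W=cloud('scene');print(rim(90,33.5,(505,-463),tol=8,W=W))
m=np.hypot(W[...,0]-505,W[...,1]+463)<45
Z=W[m];Z=Z[Z[:,2]<100];print(np.histogram(Z[:,2],bins=np.arange(-10,101,5)))"
```

```text
tcp [ 509.7 -449.3   63.5] q7 -0.65 F [-0.8 -0.5 -0.2] w 65.7
shift mm [-5.3 14.  31.3] rot [-0.63  0.05  0.86]
(326, (array([ 511.25587187, -453.43487868]), np.float64(1.7890864198549146)), np.float64(89.81748067362845))
(array([  0, 212, 609,   0,   0,   0,   0,   0,   0,  30,  57,  40,  53,
        68,  92, 111, 110, 109,  97,  99, 108,  40]), array([-10,  -5,   0,   5,  10,  15,  20,  25,  30,  35,  40,  45,  50,
        55,  60,  65,  70,  75,  80,  85,  90,  95, 100]))
```

Request:
apply_moves(rows=[[-0.005,0.013,0,-0.6,0,0.8,255],[0,0,0,0,0,0,255],[0,0,0.02,0,0,0,255],[0,0,0.008,0,0,0,255],[0,0,0,0,0,0,255]])

```text
time: 7.55
tool_pos: [505.3, -464.3, 36.1]
ee_rot: [0.001, 1.0, -0.0, 0.001]
contact_force: [-0.2, 0.1, -1.7]
width: 66.3
```

```bash
python3 -c "
from h import *
need(504.5,-463,27.5)"
```

```text
tcp [ 505.3 -464.3   36.1] q7 -0.64 F [-0.2  0.1 -1.7] w 66.3
shift mm [-0.9 -1.3  8.6] rot [ 0.13 -0.14 -0.02]
```

Request:
apply_moves(rows=[[-0.001,-0.001,0.005,0,0,0,255],[0,0,0.003,0,0,0,255],[0,0,0.001,0,0,0,255],[0,0,0,0,0,0,255]])

```text
time: 8.05
tool_pos: [504.8, -463.5, 27.9]
ee_rot: [0.001, 1.0, -0.0, 0.002]
contact_force: [-0.1, 0.1, -1.8]
width: 66.2
```

```bash
python3 -c "
from h import *
need(504.5,-463,27.5)"
```

```text
tcp [ 504.8 -463.5   27.9] q7 -0.63 F [-0.1  0.1 -1.8] w 66.2
shift mm [-0.3 -0.5  0.4] rot [ 0.14 -0.2  -0.01]
```

Request:
apply_moves(rows=[[0,0,0.001,0,0,0,255],[0,0,0.001,0,0,0,150],[0,0,0,0,0,0,0],[0,0,0,0,0,0,0],[0,0,0,0,0,0,0],[0,0,0,0,0,0,0]])

```text
time: 8.8
tool_pos: [505.6, -464.2, 27.4]
ee_rot: [0.002, 1.0, 0.0, 0.003]
contact_force: [-0.2, -0.0, 0.2]
width: 86.2
```

Request:
apply_moves(rows=[[0,0,-0.03,0,0,0,0],[0,0,-0.05,0,0,0,0],[0,0,-0.05,0,0,0,0],[0,0,-0.05,0,0,0,0],[0,0,0,0,0,0,0],[0,0,0,0,0,0,0]])

```text
time: 9.55
tool_pos: [504.2, -462.9, 210.6]
ee_rot: [0.001, 1.0, 0.0, 0.001]
contact_force: [-0.2, 0.1, -0.6]
width: 87.3
```

```bash
python3 -c "
from h import *
need(453,57,150)
p,_,W=cloud('scene');save('s1',p);print(rim(59,33.5,(505,-463),tol=4,W=W))
_,_,W=cloud('wrist');print(rim(59,32.5,(505,-463),tol=4,W=W))"
```

```text
tcp [ 504.2 -462.9  210.6] q7 -0.7 F [-0.2  0.1 -0.6] w 87.3
shift mm [ -51.4 -520.    59.5] rot [ 0.1  -0.15  0.  ]
(169, (array([ 504.78827408, -465.32028949]), np.float64(1.4762878377647368)), np.float64(57.8015112056185))
(805, (array([ 505.558886  , -463.82200756]), np.float64(0.9722808987883518)), np.float64(59.62838919821227))
```

View pics/s1.png

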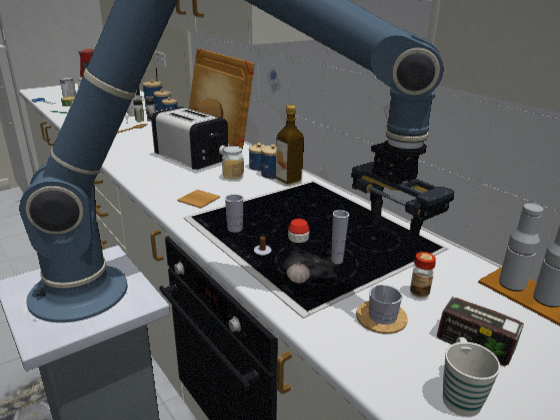

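The large beaker stands on the mat at pixel (385,303), well centred. On to the middle one.

Request:
apply_moves(rows=[[-0.005,-0.03,0,0,0,0,0],[-0.005,-0.055,0,0,0,0,0],[-0.005,-0.055,0,0,0,0,0],[-0.005,-0.055,0,0,0,0,0],[-0.005,-0.055,0,0,0,0,0],[-0.005,-0.055,0,0,0,0,0],[-0.005,-0.055,0,0,0,0,0],[-0.005,-0.055,0,0,0,0,0]])

```text
time: 10.65
tool_pos: [458.3, -38.0, 198.7]
ee_rot: [0.0, 1.0, -0.004, -0.008]
contact_force: [2.1, 0.1, 1.0]
width: 87.1
```

Request:
apply_moves(rows=[[-0.005,-0.05,0,0,0,0,0],[-0.005,-0.05,0,0,0,0,0],[0,0,0,0,0,0,0],[0,0,0,0,0,0,0]])

```text
time: 11.15
tool_pos: [445.0, 69.1, 194.8]
ee_rot: [0.001, 1.0, 0.0, -0.012]
contact_force: [-0.3, -1.1, 1.4]
width: 86.8
```

```bash
python3 -c "
from h import *
need(453,57,160)
_,_,W=cloud('wrist');print(rim(97,24.5,(453,57),tol=4,W=W))"
```

```text
tcp [445.   69.1 194.8] q7 -1.77 F [-0.3 -1.1  1.4] w 86.8
shift mm [ 8.9 12.1 34.6] rot [0.1  1.4  0.05]
(836, (array([453.25547897,  58.29931419]), np.float64(0.8996869023037046)), np.float64(97.33713948495843))
```

Request:
apply_moves(rows=[[0.009,0.011,0,0,1.4,0,0],[0,0,0,0,0,0,0],[0,0,0.03,0,0,0,0],[0,0,0.02,0,0,0,0],[0,0,0,0,0,0,0]])

```text
time: 11.82
tool_pos: [455.9, 52.1, 143.7]
ee_rot: [0.001, 1.0, -0.005, 0.002]
contact_force: [-0.6, -0.1, -0.8]
width: 86.9
```

```bash
python3 -c "
from h import *
need(453,58,62)"
```

```text
tcp [455.9  52.1 143.7] q7 -1.73 F [-0.6 -0.1 -0.8] w 86.9
shift mm [-3.2 -6.  81.7] rot [ 0.11 -0.19 -0.57]
```

Request:
apply_moves(rows=[[-0.003,-0.006,0,0,0,-0.5,0],[0,0,0,0,0,0,0],[0,0,0.03,0,0,0,0],[0,0,0.03,0,0,0,0],[0,0,0.018,0,0,0,0],[0,0,0,0,0,0,0],[0,0,0,0,0,0,0]])

```text
time: 12.7
tool_pos: [458.7, 59.8, 69.7]
ee_rot: [-0.001, 1.0, -0.0, 0.008]
contact_force: [-0.2, -0.5, -1.0]
width: 86.9
```

```bash
python3 -c "
from h import *
need(453,58,62)"
```

```text
tcp [458.7  59.8  69.7] q7 -1.69 F [-0.2 -0.5 -1. ] w 86.9
shift mm [-5.9  1.8  7.6] rot [-0.1  -0.93 -0.01]
```

Request:
apply_moves(rows=[[-0.006,0.002,0.007,0,-0.9,0,0],[0,0,0,0,0,0,0],[0,0,0,0,0,0,255],[0,0,0,0,0,0,255],[0,0,0,0,0,0,255],[0,0,0,0,0,0,255],[0,0,0,0,0,0,255],[0,0,0,0,0,0,255]])

```text
time: 13.7
tool_pos: [454.0, 58.0, 64.3]
ee_rot: [-0.002, 1.0, -0.0, 0.002]
contact_force: [-0.1, 0.8, 0.1]
width: 49.9
```

```bash
python3 -c "
from h import *
need(453,58,230)"
```

```text
tcp [454.   58.   64.3] q7 -1.68 F [-0.1  0.8  0.1] w 49.9
shift mm [  -0.4   -0.5 -165.7] rot [-0.18 -0.22 -0.01]
```

Request:
apply_moves(rows=[[0,0,-0.03,0,0,0,255],[0,0,-0.05,0,0,0,255],[0,0,-0.05,0,0,0,255],[0,0,-0.04,0,0,0,255],[0.002,0.02,0,0,0,0,255],[0.004,0.05,0,0,0,0,255],[0.005,0.05,0,0,0,0,255],[0.005,0.05,0,0,0,0,255]])

```text
time: 14.7
tool_pos: [468.7, -112.2, 237.9]
ee_rot: [-0.002, 1.0, 0.006, 0.0]
contact_force: [0.9, 0.2, -1.2]
width: 50.4
```

Request:
apply_moves(rows=[[0.005,0.05,0,0,0,0,255],[0.005,0.05,0,0,0,0,255],[0.005,0.05,0,0,0,0,255],[0.005,0.05,0,0,0,0,255],[0.005,0.05,0,0,0,0,255],[0.005,0.04,0,0,0,0,255],[0,0,0,0,0,0,255],[0,0,0,0,0,0,255]])

```text
time: 15.7
tool_pos: [499.1, -412.4, 232.0]
ee_rot: [-0.003, 1.0, 0.004, -0.003]
contact_force: [-0.0, -0.2, -1.9]
width: 50.6
```

```bash
python3 -c "
from h import *
need(505.3,-464,160)"
```

```text
tcp [ 499.1 -412.4  232. ] q7 -0.73 F [-0.  -0.2 -1.9] w 50.6
shift mm [ 6.2 52.2 71.6] rot [-0.4   0.34  0.45]
```

Request:
apply_moves(rows=[[0.005,0.047,0,-0.4,0.3,0.4,255],[0,0,0,0,0,0,255],[0,0,0.03,0,0,0,255],[0,0,0.03,0,0,0,255],[0,0,0,0,0,0,255],[0,0,0,0,0,0,255]])

```text
time: 16.45
tool_pos: [509.1, -448.9, 171.4]
ee_rot: [-0.004, 1.0, 0.007, 0.001]
contact_force: [-0.7, 0.1, -1.2]
width: 50.7
```

```bash
python3 -c "
from h import *
need(505.3,-464,160)"
```

```text
tcp [ 509.1 -448.9  171.4] q7 -0.65 F [-0.7  0.1 -1.2] w 50.7
shift mm [-4.  15.2 11.3] rot [-0.42 -0.16  0.78]
```

Request:
apply_moves(rows=[[-0.004,0.014,0.01,-0.4,0,0.8,255],[0,0,0,0,0,0,255],[0,0,0,0,0,0,255]])

```text
time: 16.82
tool_pos: [506.1, -464.4, 163.5]
ee_rot: [0.001, 1.0, -0.0, 0.003]
contact_force: [0.3, -0.4, -2.4]
width: 50.5
```

```bash
cat >> h.py <<'E'
def col(n,c,z0,z1,R):
    _,_,W=cloud(n);m=(W[...,2]>z0)&(W[...,2]<z1)&(np.hypot(W[...,0]-c[0],W[...,1]-c[1])<R+18)
    P=W[m];print(n,len(P),'zmin',np.percentile(P[:,2],1).round(1),fitc(P[:,:2],R))
E
python3 -c "
from h import *
need(505.3,-464,140)
for n in('scene','side'):
  col(n,(505,-464),75,125,22.7)"
```

```text
tcp [ 506.1 -464.4  163.5] q7 -0.64 F [ 0.3 -0.4 -2.4] w 50.5
shift mm [-0.9 -0.5 23.5] rot [ 0.15 -0.35 -0.05]
scene 235 zmin 97.6 (array([ 506.33019538, -465.13843852]), np.float64(0.7421119407015055))
side 229 zmin 99.3 (array([ 504.59487499, -465.76934493]), np.float64(0.692428068434797))
```

Request:
apply_moves(rows=[[-0.001,-0.001,0.02,0,-0.3,0,255],[0,0,0.025,0,0,0,255],[0,0,0,0,0,0,255],[0,0,0,0,0,0,255]])

```text
time: 17.42
tool_pos: [504.8, -462.6, 115.1]
ee_rot: [0.001, 1.0, -0.0, -0.0]
contact_force: [-0.1, -0.5, -1.6]
width: 50.4
```

```bash
python3 -c "
from h import *
need(505.3,-464,71)"
```

```text
tcp [ 504.8 -462.6  115.1] q7 -0.63 F [-0.1 -0.5 -1.6] w 50.4
shift mm [ 0.5  1.4 44.1] rot [ 0.08  0.05 -0.02]
```

Request:
apply_moves(rows=[[0,0.001,0.015,0,0,0,255],[0,0,0.015,0,0,0,255],[0,0,0.005,0,0,0,255],[0,0,0,0,0,0,255],[0,0,0,0,0,0,255]])

```text
time: 18.05
tool_pos: [505.3, -464.1, 78.5]
ee_rot: [0.001, 1.0, -0.0, 0.0]
contact_force: [0.2, 0.9, -1.6]
width: 50.2
```

```bash
python3 -c "
from h import *
need(505.3,-464,71)"
```

```text
tcp [ 505.3 -464.1   78.5] q7 -0.61 F [ 0.2  0.9 -1.6] w 50.2
shift mm [-0.  -0.1  7.5] rot [ 0.14 -0.02 -0.01]
```

Request:
apply_moves(rows=[[0,0,0.004,0,0,0,255],[0,0,0.003,0,0,0,255],[0,0,0.001,0,0,0,255],[0,0,0,0,0,0,255]])

```text
time: 18.55
tool_pos: [505.8, -464.6, 71.0]
ee_rot: [0.002, 1.0, -0.0, 0.001]
contact_force: [0.2, 0.0, -0.4]
width: 50.7
```

```bash
python3 -c "
from h import *
need(505.3,-464,71)"
```

```text
tcp [ 505.8 -464.6   71. ] q7 -0.61 F [ 0.2  0.  -0.4] w 50.7
shift mm [-0.5 -0.6  0. ] rot [ 0.2  -0.1  -0.01]
```

Request:
apply_moves(rows=[[0,0,0.001,0,0,0,150],[0,0,0,0,0,0,0],[0,0,0,0,0,0,0],[0,0,0,0,0,0,0],[0,0,0,0,0,0,0],[0,0,-0.03,0,0,0,0],[0,0,-0.05,0,0,0,0],[0,0,-0.05,0,0,0,0]])

```text
time: 19.55
tool_pos: [504.1, -462.2, 198.8]
ee_rot: [-0.001, 1.0, -0.0, -0.003]
contact_force: [0.2, 0.1, -0.2]
width: 86.8
```

Request:
apply_moves(rows=[[0,0,-0.04,0,0,0,0],[0,0,0,0,0,0,0],[0.02,-0.05,0,0,0,0,0],[0.02,-0.05,0,0,0,0,0],[0.02,-0.05,0,0,0,0,0],[0.01,-0.05,0,0,0,0,0],[0,0,0,0,0,0,0],[0,0,0,0,0,0,0]])

```text
time: 20.55
tool_pos: [574.8, -258.2, 238.0]
ee_rot: [0.001, 1.0, -0.002, -0.003]
contact_force: [0.1, -0.1, 0.6]
width: 87.1
```

```bash
python3 -c "
from h import *
need(578,-240,170)
p,_,W=cloud('scene');save('s2',p);print('mid',rim(103,25.5,(505,-464),tol=4,W=W))
_,_,W=cloud('wrist');print('small',rim(135,18.5,(578,-240),tol=4,W=W));print('midw',rim(103,25,(505,-464),tol=5,W=W))"
```

```text
tcp [ 574.8 -258.2  238. ] q7 -1.03 F [ 0.1 -0.1  0.6] w 87.1
shift mm [  3.6 -18.3  67.9] rot [ 0.11  0.4  -0.17]
mid (132, (array([ 503.97758208, -466.61903723]), np.float64(1.4426004249453186)), np.float64(101.85828833856593))
small (626, (array([ 577.80542408, -239.30430481]), np.float64(0.9267344664954305)), np.float64(135.31046587976525))
  return np.nanmean(a, axis, out=out, keepdims=keepdims)
Traceback (most recent call last):
  File "h.py", line 28, in rim
    P=W[m]; return len(P),fitc(P[:,:2],R),P[:,2].mean()
                          ~~~~^^^^^^^^^^^
  File "h.py", line 22, in fitc
    r=least_squares(f,m+[dx,dy],loss='soft_l1',f_scale=2)
ValueError: Initial guess is outside of provided bounds
```

View pics/s2.png

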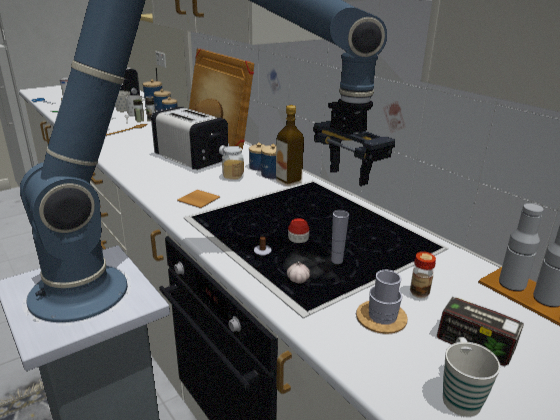

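The middle beaker stands in the large one at pixel (386,293), rim height right. Small beaker at (578,-239).

Request:
apply_moves(rows=[[0.003,-0.018,0,0,0.4,0,0],[0,0,0,0,0,0,0],[0,0,0.03,0,0,0,0],[0,0,0.03,0,0,0,0],[0,0,0,0,0,0,0],[0,0,0,0,0,0,0]])

```text
time: 21.4
tool_pos: [578.1, -243.9, 178.9]
ee_rot: [0.002, 1.0, -0.005, 0.002]
contact_force: [-0.2, -0.9, 0.6]
width: 87.0
```

```bash
python3 -c "
from h import *
need(578,-239.3,101)"
```

```text
tcp [ 578.1 -243.9  178.9] q7 -1.04 F [-0.2 -0.9  0.6] w 87.0
shift mm [-0.5 -4.9 77.8] rot [ 0.24 -0.26 -0.57]
```

Request:
apply_moves(rows=[[-0.001,-0.005,0,0,-0.3,-0.5,0],[0,0,0.03,0,0,0,0],[0,0,0.03,0,0,0,0],[0,0,0.015,0,0,0,0],[0,0,0,0,0,0,0],[0,0,0,0,0,0,0]])

```text
time: 22.15
tool_pos: [582.4, -239.8, 109.6]
ee_rot: [0.004, 1.0, 0.001, 0.006]
contact_force: [-0.5, 0.4, 0.6]
width: 87.1
```

```bash
python3 -c "
from h import *
need(578,-239.3,101)"
```

```text
tcp [ 582.4 -239.8  109.6] q7 -1.0 F [-0.5  0.4  0.6] w 87.1
shift mm [-4.5 -0.6  8.6] rot [ 0.41 -0.68  0.08]
```

Request:
apply_moves(rows=[[-0.0045,-0.0005,0.008,0.4,-0.7,0,0],[0,0,0,0,0,0,0],[0,0,0,0,0,0,255],[0,0,0,0,0,0,255],[0,0,0,0,0,0,255],[0,0,0,0,0,0,255],[0,0,0,0,0,0,255],[0,0,0,0,0,0,255]])

```text
time: 23.15
tool_pos: [579.0, -239.9, 103.5]
ee_rot: [0.0, 1.0, 0.001, 0.001]
contact_force: [0.5, 0.3, 0.5]
width: 37.8
```

```bash
python3 -c "
from h import *
need(578,-239.3,290)"
```

```text
tcp [ 579.  -239.9  103.5] q7 -0.99 F [0.5 0.3 0.5] w 37.8
shift mm [  -0.5   -0.5 -186.6] rot [ 0.04 -0.15  0.08]
```

Request:
apply_moves(rows=[[0,0,-0.03,0,0,0,255],[0,0,-0.05,0,0,0,255],[0,0,-0.05,0,0,0,255],[0,0,-0.03,0,0,0,255],[-0.01,0.03,0,0,0,0,255],[-0.015,0.045,0,0,0,0,255],[-0.015,0.045,0,0,0,0,255],[-0.015,0.045,0,0,0,0,255]])

```text
time: 24.15
tool_pos: [525.9, -402.6, 266.5]
ee_rot: [-0.002, 1.0, 0.007, 0.0]
contact_force: [0.9, -0.2, -1.4]
width: 37.7
```

Request:
apply_moves(rows=[[-0.015,0.045,0,0,0,0,255],[0,0,0,0,0,0,255],[0,0,0,0,0,0,255]])

```text
time: 24.52
tool_pos: [507.4, -452.9, 265.3]
ee_rot: [-0.001, 1.0, 0.003, -0.001]
contact_force: [0.4, 1.0, -0.4]
width: 38.2
```

```bash
python3 -c "
from h import *
need(505,-465,240)"
```

```text
tcp [ 507.4 -452.9  265.3] q7 -0.69 F [ 0.4  1.  -0.4] w 38.2
shift mm [-2.5 12.1 25.3] rot [-0.14  0.1   0.37]
```

Request:
apply_moves(rows=[[-0.002,0.012,0.02,0,0,0.4,255],[0,0,0,0,0,0,255],[0,0,0,0,0,0,255]])

```text
time: 24.9
tool_pos: [507.1, -462.5, 242.9]
ee_rot: [-0.002, 1.0, 0.002, -0.001]
contact_force: [0.4, -0.5, -0.3]
width: 37.9
```

```bash
python3 -c "
from h import *
need(505,-465,240)
for n in('scene','side'):
  col(n,(505,-465),125,215,17.5)
  col(n,(505,-465),66,98,24.5)"
```

```text
tcp [ 507.1 -462.5  242.9] q7 -0.67 F [ 0.4 -0.5 -0.3] w 37.9
shift mm [-2.1  2.6  2.9] rot [-0.28  0.13  0.19]
scene 539 zmin 139.2 (array([ 507.41363387, -461.5094747 ]), np.float64(1.0273883572705529))
scene 473 zmin 67.0 (array([ 504.50524184, -466.54908505]), np.float64(0.9801232162309788))
side 520 zmin 140.0 (array([ 504.82551788, -461.57256579]), np.float64(1.07310278632292))
side 417 zmin 66.7 (array([ 504.42896226, -467.6129146 ]), np.float64(0.9462175909450288))
```

Request:
apply_moves(rows=[[-0.002,0.005,0,-0.3,0,0.2,255],[0,0,0.015,0,0,0,255],[0,0,0.015,0,0,0,255],[0,0,0,0,0,0,255],[0,0,0,0,0,0,255]])

```text
time: 25.72
tool_pos: [504.4, -468.0, 211.0]
ee_rot: [0.001, 1.0, -0.0, -0.001]
contact_force: [0.1, 0.3, -0.6]
width: 37.8
```

```bash
python3 -c "
from h import *
need(505.3,-467.5,114)"
```

```text
tcp [ 504.4 -468.   211. ] q7 -0.65 F [ 0.1  0.3 -0.6] w 37.8
shift mm [ 1.1 -0.6 97. ] rot [ 0.06  0.13 -0.04]
```

Request:
apply_moves(rows=[[0.001,0,0.02,0,0,0,255],[0,0,0.02,0,0,0,255],[0,0,0.02,0,0,0,255],[0,0,0,0,0,0,255],[0,0,0,0,0,0,255]])

```text
time: 26.35
tool_pos: [505.7, -467.6, 146.7]
ee_rot: [0.0, 1.0, -0.0, -0.001]
contact_force: [0.0, 0.3, -0.4]
width: 38.0
```

```bash
python3 -c "
from h import *
need(505.3,-467.5,114)"
```

```text
tcp [ 505.7 -467.6  146.7] q7 -0.63 F [ 0.   0.3 -0.4] w 38.0
shift mm [-0.3 -0.1 32.7] rot [ 0.04  0.13 -0.01]
```

Request:
apply_moves(rows=[[0,0,0.015,0,0,0,255],[0,0,0.01,0,0,0,255],[0,0,0.003,0,0,0,255],[0,0,0,0,0,0,255],[0,0,0,0,0,0,255]])

```text
time: 26.98
tool_pos: [506.3, -468.3, 118.1]
ee_rot: [0.001, 1.0, -0.0, -0.0]
contact_force: [-0.1, -0.4, -0.3]
width: 38.1
```

```bash
python3 -c "
from h import *
need(505.3,-467.5,114)"
```

```text
tcp [ 506.3 -468.3  118.1] q7 -0.61 F [-0.1 -0.4 -0.3] w 38.1
shift mm [-1.  -0.8  4.1] rot [ 0.13  0.02 -0.  ]
```

Request:
apply_moves(rows=[[-0.001,0,0.002,0,0,0,255],[0,0,0.002,0,0,0,255],[0,0,0.001,0,0,0,255],[0,0,0,0,0,0,255]])

```text
time: 27.48
tool_pos: [505.8, -468.5, 113.9]
ee_rot: [0.001, 1.0, 0.0, 0.001]
contact_force: [0.3, 0.3, 0.2]
width: 38.0
```

```bash
python3 -c "
from h import *
need(505.3,-467.5,114)"
```

```text
tcp [ 505.8 -468.5  113.9] q7 -0.61 F [0.3 0.3 0.2] w 38.0
shift mm [-0.5 -1.  -0.1] rot [ 0.17 -0.07  0.  ]
```

Request:
apply_moves(rows=[[0,0,0.001,0,0,0,150],[0,0,0,0,0,0,0],[0,0,0,0,0,0,0],[0,0,0,0,0,0,0],[0,0,-0.03,0,0,0,0],[0,0,-0.05,0,0,0,0],[0,0,-0.04,0,0,0,0],[0,0,0,0,0,0,0]])

```text
time: 28.48
tool_pos: [505.3, -468.5, 235.5]
ee_rot: [0.001, 1.0, -0.0, -0.0]
contact_force: [0.3, -0.2, -0.2]
width: 86.5
```

Request:
apply_moves(rows=[[-0.005,-0.03,0,0,0,0,0],[-0.01,-0.05,0,0,0,0,0],[-0.01,-0.05,0,0,0,0,0],[-0.01,-0.05,0,0,0,0,0],[-0.01,-0.05,0,0,0,0,0],[-0.01,-0.05,0,0,0,0,0],[-0.005,-0.04,0,0,0,0,0],[0,0,0,0,0,0,0]])

```text
time: 29.48
tool_pos: [438.6, -136.1, 225.0]
ee_rot: [-0.0, 1.0, 0.001, -0.007]
contact_force: [0.6, -0.2, -0.3]
width: 86.7
```

```bash
python3 - <<'E'
from h import *
need(440,-103.5,120)
p,_,W=cloud('scene');save('s3',p);print('small',rim(144,19,(505,-466),tol=4,W=W))
_,_,W=cloud('side');print('small side',rim(144,19,(505,-466),tol=4,W=W))
col('side',(505,-466),110,145,19.2);col('scene',(505,-466),110,145,19.2)
p,_,W=cloud('wrist');save('w3',p)
m=(W[...,2]>38)&(W[...,2]<60)&(np.hypot(W[...,0]-440,W[...,1]+104)<25);P=W[m];print('knob',len(P),np.median(P,0),P.min(0),P.max(0))
m=(W[...,2]>8)&(W[...,2]<18)&(np.hypot(W[...,0]-440,W[...,1]+104)<35);P=W[m];print('disc',len(P),P.mean(0),P.min(0),P.max(0))
E
```

```text
tcp [ 438.6 -136.1  225. ] q7 -1.29 F [ 0.6 -0.2 -0.3] w 86.7
shift mm [  3.  -32.6 104.9] rot [-0.01  0.83  0.09]
small (113, (array([ 504.0021243, -469.3754195]), np.float64(0.9268866575090406)), np.float64(143.19688260489903))
small side (113, (array([ 504.02717846, -470.78366081]), np.float64(0.8023439902243297)), np.float64(143.63434764499848))
side 357 zmin 110.4 (array([ 504.12964978, -469.97520276]), np.float64(1.0293694398768451))
scene 394 zmin 110.5 (array([ 504.53687827, -469.04097226]), np.float64(1.0582548882253509))
knob 189 [ 440.11048713 -101.72051235   48.29686349] [ 431.96674897 -109.14061954   38.10397666] [447.25694644 -93.39243725  50.93622757]
disc 935 [ 441.30425902 -101.94020661   12.73713152] [ 417.44290178 -123.28909266    9.6811269 ] [462.33657568 -78.02445397  17.0871192 ]
```

View pics/s3.png

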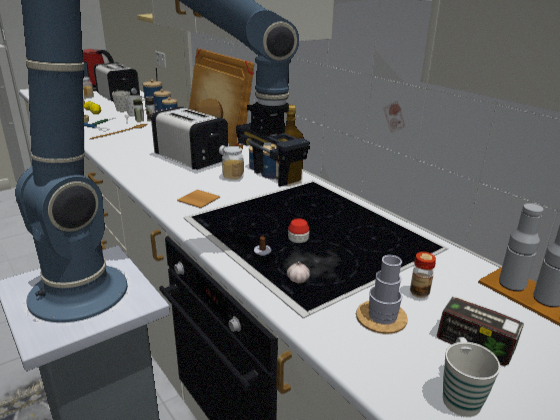

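The small beaker is nested at pixel (391,262), rim at the right height near (504.5,-469.5); the lid is untouched at (262,246).

Request:
apply_moves(rows=[[0.003,-0.033,0,0,0.8,0,0],[0,0,0,0,0,0,0],[0,0,0.04,0,0,0,0],[0,0,0.04,0,0,0,0],[0,0,0.02,0,0,0,0],[0,0,0,0,0,0,0],[0,0,0,0,0,0,0]])

```text
time: 30.6
tool_pos: [445.6, -118.5, 124.3]
ee_rot: [0.004, 1.0, -0.012, 0.003]
contact_force: [0.8, -0.6, -0.1]
width: 87.0
```

```bash
python3 - <<'E'
from h import *
need(440.3,-102,20)
E
```

```text
tcp [ 445.6 -118.5  124.3] q7 -1.28 F [ 0.8 -0.6 -0.1] w 87.0
shift mm [ -6.3 -17.2 104.2] rot [ 0.46 -0.34 -1.37]
```

Request:
apply_moves(rows=[[-0.006,-0.017,0,0.4,-0.3,-1.4,0],[0,0,0,0,0,0,0],[0,0,0.03,0,0,0,0],[0,0,0.03,0,0,0,0],[0,0,0.015,0,0,0,0],[0,0,0,0,0,0,0],[0,0,0,0,0,0,0]])

```text
time: 31.48
tool_pos: [445.1, -99.2, 52.6]
ee_rot: [-0.0, 1.0, 0.003, 0.007]
contact_force: [-0.1, 0.3, -0.1]
width: 87.2
```

```bash
python3 - <<'E'
from h import *
need(440.3,-102,19)
E
```

```text
tcp [445.1 -99.2  52.6] q7 -1.19 F [-0.1  0.3 -0.1] w 87.2
shift mm [-5.2  2.7 33.6] rot [-0.   -0.77  0.35]
```

Request:
apply_moves(rows=[[-0.005,0.003,0.01,0,-0.8,0.3,0],[0,0,0,0,0,0,0],[0,0,0.012,0,0,0,0],[0,0,0.007,0,0,0,0],[0,0,0,0,0,0,0],[0,0,0,0,0,0,0]])

```text
time: 32.22
tool_pos: [441.0, -102.5, 22.8]
ee_rot: [-0.0, 1.0, 0.0, 0.001]
contact_force: [0.1, -0.3, -0.2]
width: 86.8
```

```bash
python3 - <<'E'
from h import *
need(440.3,-102,19)
E
```

```text
tcp [ 441.  -102.5   22.8] q7 -1.16 F [ 0.1 -0.3 -0.2] w 86.8
shift mm [-0.7 -0.5  3.8] rot [-0.   -0.07  0.05]
```

Request:
apply_moves(rows=[[-0.001,0,0.003,0,0,0,0],[0,0,0,0,0,0,255],[0,0,0,0,0,0,255],[0,0,0,0,0,0,255],[0,0,0,0,0,0,255],[0,0,0,0,0,0,255],[0,0,0,0,0,0,255],[0,0,0,0,0,0,255]], force=20)

```text
time: 33.22
tool_pos: [440.5, -102.5, 20.2]
ee_rot: [0.0, 1.0, 0.0, 0.001]
contact_force: [0.5, 0.2, 0.6]
width: 25.2
```

```bash
python3 - <<'E'
from h import *
need(440.3,-102,260)
E
```

```text
tcp [ 440.5 -102.5   20.2] q7 -1.15 F [0.5 0.2 0.6] w 25.2
shift mm [   0.5   -0.5 -239.8] rot [ 0.   -0.16  0.06]
```

Fingers still closing.

Request:
apply_moves(rows=[[0,0,0,0,0,0,255],[0,0,0,0,0,0,255],[0,0,0,0,0,0,255]])

```text
time: 33.6
tool_pos: [440.4, -102.5, 20.2]
ee_rot: [-0.0, 1.0, 0.0, 0.001]
contact_force: [-0.1, 0.0, -0.4]
width: 15.2
```

Request:
apply_moves(rows=[[0,0,-0.03,0,0,0,255],[0,0,-0.05,0,0,0,255],[0,0,-0.05,0,0,0,255],[0,0,-0.05,0,0,0,255],[0,0,-0.04,0,0,0,255],[0,0,0,0,0,0,255],[0,0,0,0,0,0,255]])

```text
time: 34.48
tool_pos: [438.3, -102.2, 245.6]
ee_rot: [-0.0, 1.0, 0.0, -0.001]
contact_force: [-0.2, 0.6, -0.7]
width: 15.7
```

```bash
python3 - <<'E'
from h import *
need(504.5,-468.5,240)
E
```

```text
tcp [ 438.3 -102.2  245.6] q7 -1.39 F [-0.2  0.6 -0.7] w 15.7
shift mm [ 66.1 366.3   5.2] rot [-0.05  0.07  0.03]
```

Request:
apply_moves(rows=[[0.005,0.03,0,0,0,0,255],[0.008,0.045,0,0,0,0,255],[0.008,0.045,0,0,0,0,255],[0.008,0.045,0,0,0,0,255],[0.008,0.045,0,0,0,0,255],[0.008,0.045,0,0,0,0,255],[0.008,0.045,0,0,0,0,255],[0.008,0.04,0,0,0,0,255]])

```text
time: 35.48
tool_pos: [497.4, -444.1, 227.1]
ee_rot: [-0.006, 1.0, 0.005, -0.013]
contact_force: [0.1, 0.1, -0.1]
width: 15.2
```

Request:
apply_moves(rows=[[0,0,0,0,0,0,255],[0,0,0,0,0,0,255]])

```text
time: 35.72
tool_pos: [494.9, -446.0, 222.1]
ee_rot: [-0.007, 1.0, 0.002, -0.017]
contact_force: [0.6, -0.4, -0.2]
width: 15.5
```

```bash
python3 - <<'E'
from h import *
need(504.5,-469,200)
E
```

```text
tcp [ 494.9 -446.   222.1] q7 -0.64 F [ 0.6 -0.4 -0.2] w 15.5
shift mm [10.3 23.4 21.5] rot [-0.84  1.93  0.26]
```

Request:
apply_moves(rows=[[0.01,0.023,0.01,-0.8,1.9,0.2,255],[0,0,0,0,0,0,255],[0,0,0,0,0,0,255]])

```text
time: 36.1
tool_pos: [505.7, -467.3, 209.4]
ee_rot: [-0.001, 1.0, 0.002, 0.0]
contact_force: [0.6, 0.5, 0.2]
width: 15.3
```

```bash
python3 - <<'E'
from h import *
need(504.5,-469,195)
E
```

```text
tcp [ 505.7 -467.3  209.4] q7 -0.61 F [0.6 0.5 0.2] w 15.3
shift mm [-1.2  1.7 14.4] rot [-0.15 -0.05  0.21]
```

Request:
apply_moves(rows=[[-0.001,0.002,0.014,0,0,0.2,255],[0,0,0,0,0,0,255],[0,0,0,0,0,0,255]])

```text
time: 36.48
tool_pos: [505.0, -468.4, 194.6]
ee_rot: [-0.002, 1.0, 0.001, 0.001]
contact_force: [-0.1, 0.1, 0.0]
width: 15.3
```

```bash
python3 - <<'E'
from h import *
need(504.5,-469,165)
for n in('scene','side'):
    p,_,W=cloud(n)
    m=(W[...,2]>181)&(W[...,2]<191)&(np.hypot(W[...,0]-505,W[...,1]+468)<32);P=W[m]
    print(n,'disc',len(P),P.mean(0).round(1),fitc(P[:,:2],23),P.min(0).round(1),P.max(0).round(1))
    print(rim(144,19,(505,-468),W=W))
    c=(350,200,430,320) if n=='scene' else (225,200,295,310)
    cv2.imwrite(f'pics/{n}4.png',cv2.resize(p[c[1]:c[3],c[0]:c[2],::-1],None,fx=5,fy=5,interpolation=cv2.INTER_CUBIC))
E
```

```text
tcp [ 505.  -468.4  194.6] q7 -0.6 F [-0.1  0.1  0. ] w 15.3
shift mm [-0.5  0.7 29.6] rot [-0.18 -0.08  0.06]
scene disc 161 [ 497.7 -473.5  185.8] (array([ 511.63362912, -466.37342757]), np.float64(4.489893179134707)) [ 481.4 -491.9  181.8] [ 524.2 -445.7  191. ]
(113, (array([ 503.72755409, -469.71900617]), np.float64(0.9929789803209879)), np.float64(143.37635908590192))
side disc 141 [ 505.  -477.4  186.2] (array([ 502.86073384, -464.11104998]), np.float64(4.507533653729038)) [ 481.4 -494.1  183.7] [ 526.7 -450.5  189.2]
(118, (array([ 503.99991905, -470.70789384]), np.float64(0.8914678120141755)), np.float64(143.49540464085484))
```

View pics/scene4.png

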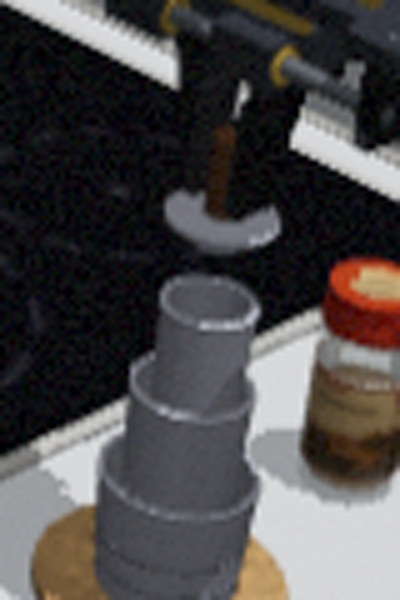

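Lid hangs level directly above the small beaker's mouth (disc at (222,220) in the crop, mouth at (208,300)); disc and rim centres agree within ~1 mm.

Request:
apply_moves(rows=[[0,0.001,0.012,0,0,0,255],[0,0,0.01,0,0,0,255],[0,0,0,0,0,0,255],[0,0,0,0,0,0,255]])

```text
time: 37.08
tool_pos: [505.0, -469.2, 170.8]
ee_rot: [-0.002, 1.0, 0.001, 0.0]
contact_force: [0.2, 1.0, -0.5]
width: 15.6
```

```bash
python3 - <<'E'
from h import *
need(504.7,-469,157)
E
```

```text
tcp [ 505.  -469.2  170.8] q7 -0.59 F [ 0.2  1.  -0.5] w 15.6
shift mm [-0.3 -0.1 13.8] rot [-0.2  -0.06  0.07]
```

Request:
apply_moves(rows=[[0,0,0.004,0,0,0,255],[0,0,0.004,0,0,0,255],[0,0,0.003,0,0,0,255],[0,0,0,0,0,0,255],[0,0,0,0,0,0,255]])

```text
time: 37.7
tool_pos: [505.2, -469.4, 159.5]
ee_rot: [-0.001, 1.0, 0.001, 0.001]
contact_force: [0.3, -1.0, -0.7]
width: 15.7
```

```bash
python3 - <<'E'
from h import *
need(504.7,-469,157)
E
```

```text
tcp [ 505.2 -469.4  159.5] q7 -0.59 F [ 0.3 -1.  -0.7] w 15.7
shift mm [-0.5 -0.3  2.5] rot [-0.17 -0.09  0.07]
```

Request:
apply_moves(rows=[[0,0,0.002,0,0,0,255],[0,0,0.001,0,0,0,255],[0,0,0.0005,0,0,0,255],[0,0,0,0,0,0,255]])

```text
time: 38.2
tool_pos: [505.5, -470.0, 156.9]
ee_rot: [-0.001, 1.0, 0.001, 0.002]
contact_force: [-0.3, -0.2, -1.1]
width: 15.3
```

```bash
python3 - <<'E'
from h import *
need(504.7,-469,157)
E
```

```text
tcp [ 505.5 -470.   156.9] q7 -0.59 F [-0.3 -0.2 -1.1] w 15.3
shift mm [-0.8 -1.  -0.1] rot [-0.08 -0.18  0.07]
```

Request:
apply_moves(rows=[[0,0,0.001,0,0,0,255],[0,0,0,0,0,0,255],[0,0,0,0,0,0,150],[0,0,0,0,0,0,100],[0,0,0,0,0,0,50],[0,0,0,0,0,0,0],[0,0,0,0,0,0,0],[0,0,0,0,0,0,0]])

```text
time: 39.2
tool_pos: [505.5, -469.8, 155.5]
ee_rot: [-0.001, 1.0, 0.001, 0.001]
contact_force: [-0.0, -0.1, -0.5]
width: 67.2
```

Request:
apply_moves(rows=[[0,0,0,0,0,0,0],[0,0,-0.03,0,0,0,0],[0,0,-0.04,0,0,0,0],[0,0,-0.04,0,0,0,0],[0,-0.05,0,0,0,0,0],[0,-0.05,0,0,0,0,0],[0,0,0,0,0,0,0],[0,0,0,0,0,0,0]])

```text
time: 40.2
tool_pos: [504.8, -368.7, 269.3]
ee_rot: [-0.001, 1.0, -0.0, 0.002]
contact_force: [-0.6, 0.1, -0.1]
width: 87.1
```

```bash
python3 - <<'E'
from h import *
need(504.7,-469,157)
for n in('scene','side'):
    p,_,W=cloud(n)
    N=np.hypot(W[...,0]-505,W[...,1]+469)<32
    P=W[N&(W[...,2]>144)&(W[...,2]<154)];k=W[N&(W[...,2]>160)]
    print(n,'disc',len(P),P.mean(0).round(1),fitc(P[:,:2],23),P.min(0).round(1),P.max(0).round(1),'knob',np.median(k,0).round(1),k[:,2].max())
    col(n,(505,-468),112,143,19.2);col(n,(505,-468),66,98,24.5);col(n,(505,-468),15,55,32.5)
    c=(350,210,430,330) if n=='scene' else (225,210,295,320)
    cv2.imwrite(f'pics/{n}5.png',cv2.resize(p[c[1]:c[3],c[0]:c[2],::-1],None,fx=5,fy=5,interpolation=cv2.INTER_CUBIC))
E
```

```text
tcp [ 504.8 -368.7  269.3] q7 -0.78 F [-0.6  0.1 -0.1] w 87.1
shift mm [ -0.4 100.4 112.2] rot [-0.07 -0.2  -0.04]
scene disc 197 [ 500.9 -473.4  147.9] (array([ 512.12135119, -465.07142879]), np.float64(5.830991584106592)) [ 481.2 -493.6  144.4] [ 527.1 -448.2  154. ] knob [ 502.4 -461.4  362.2] 381.7199468770557
scene 238 zmin 113.1 (array([ 505.11198326, -468.54294454]), np.float64(0.8298632764003155))
scene 322 zmin 66.5 (array([ 505.1937555 , -465.88179588]), np.float64(0.8272592701726946))
scene 498 zmin 15.8 (array([ 506.39888908, -464.30675757]), np.float64(1.0455735382772815))
side disc 159 [ 504.7 -477.   148.8] (array([ 504.23754943, -463.76441693]), np.float64(5.31086639982863)) [ 482.8 -495.1  144.8] [ 526.7 -450.2  153.9] knob [ 505.  -461.7  359.2] 381.2049413101992
side 230 zmin 112.5 (array([ 504.30697114, -469.24217441]), np.float64(0.6918210097388187))
side 304 zmin 66.5 (array([ 504.48475338, -466.84137037]), np.float64(0.6700127089147969))
side 477 zmin 15.9 (array([ 504.7320527 , -465.14877726]), np.float64(0.9519553731990698))
```

View pics/scene5.png

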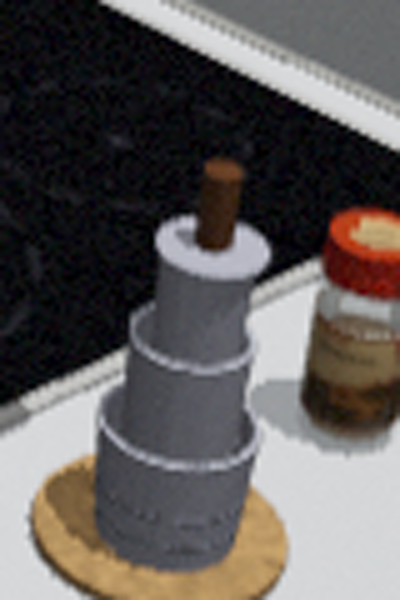

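View pics/side5.png

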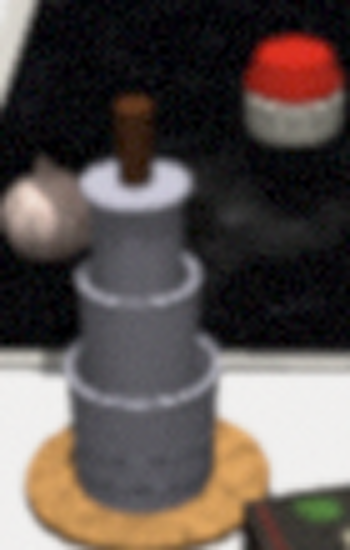

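Both crops show the lid flat on the small beaker (disc at (212,245) and (137,182)), with all three beakers nested upright on the cork mat.

```bash
python3 -c "
from h import *
print(workorder.sign_off())"
```

```text
the job is handed in; nothing more can be done
None
```

The beakers are stacked as asked and the job is handed in: large on the round mat, middle inside it, small inside that, and the lid closed on the small one. I worked in that order and finished at about 40 s on the robot's clock. The sign-off gave no verdict, so what follows rests on my own camera checks.

- **Large on mat:** the foot is about 2 mm from the centre of the mat, against the 15 mm allowed.
- **Nesting:** the axes are about 2 mm apart from large to middle and about 2.5 mm from middle to small. The limits are 9 mm and 8 mm. The rim heights matched the fully nested values to within about 3 mm.
- **Lid:** it lies flat, with the disc measured at z of about 148–149 mm against 149.5 mm expected, and within about 1–2 mm of the axis judging by the disc's edges.
- **Release:** the gripper is open and stands about 100 mm to the side and above the stack, touching nothing.
- **Other objects:** the garlic, timer and spice jar look unmoved in the late pictures. I did not measure any of the bystanders again, and I last saw the honey jar in place before fetching the lid.

One check disagreed: the automatic circle fit on the partly hidden lid disc was poor, with about 5 mm residual. I used the disc's edges and the pictures instead, and those agree with each other.

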